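# Unplug the dosing port and slide the cassette home

## Task

Free the tight stopper from the weighed port block by rocking it side to side while drawing it straight up, without hauling the block up off its seat, and stand it upright beside the cup in the low open tray without dropping it. Then push the long cassette along its channel until it is fully home against the end stops under the port. Leave the cup, bowl, jar, bottle, weight and spoon as they are, and let go of everything at the end.

Things in the scene. Friction and masses are not known exactly. Their poses are not given: they have to be found in the camera images.
- bench: Fixed stainless dosing bench, base plate 230 (x) x 335 (y) x 10 mm; origin on the table, z up. A channel runs along its y at x = 0: floor at z 10 mm, rails 30 mm high (z 10 to 40), inner faces at x = +-77 mm, y -185 to +135. End stops face y = +120 mm. A port block 220 x 94 mm, z 65 to 105 mm, bridges the channel, centred at y = +85, on posts at x = +-101; the cassette passes under it.
- port (a point): Centre of the port: a 56 (x) x 54 (y) mm opening through the port block, at its mid thickness, 85 mm above the table (bench x 0, y +85; bench axes). Rubber bars lying along y, on its -x and +x sides, pinch the stopper's flat faces with about 28 N each (sprung, 2 N/mm). Rock the stopper about this point: tilt it about the bench's y axis, so that its top swings along bench x.
- block (a joint): Lift of the port block off its weighing seat (m, 0 = seated, must stay under 4 mm). Only its own 1.9 kg holds it down. A straight pull on the stopper takes 28 to 42 N and lifts the block first. While the stopper is tilting, the bars slip both ways and little pull is needed: rise evenly about 4 mm during each swing from -0.16 to +0.16 rad or back, and do not rise while it is not tilting.
- stopper: Loose stopper, 140 mm tall, about 0.25 kg, upright in the port, axes as the bench. Origin at its underside's centre, 35 mm above the table when seated. Nose 32 (x) x 44 (y) mm, z 0-22; tight white part 44 x 48, z 20-74; neck to z 82; flange 60 x 60, z 82-90, 12 mm above the block when seated. It can tilt 0.2 rad each way, and stands by itself on its nose. Seated, the nose blocks the channel.
- grip (a point): Middle of the stopper's upright steel grip bar (115 mm above its underside; stopper axes). The bar is 24 mm thick along x, 60 mm long along y, 50 mm high, standing on the flange, the highest part of the stopper. Pinched at z = 50 of the stopper when seated, the tight part is free of the bars once drawn up about 30 mm; drawn up 75 mm the nose is clear above the block.
- cassette: Loose stainless cassette, about 0.5 kg, in the channel; y along the channel towards the port; origin at its trough's underside centre, on the channel floor. Trough 120 (x) x 70 (y) x 42 mm; a neck leads back to an upright cross plate at y = -100: 140 mm wide (x), 12 thick, 48 high. Plastic guide shoes at the plate's two ends, 52 mm long (y), 151 mm over both: 1.5 mm play a side.
- push (a point): Middle of the cross plate's rear face (cassette x 0, y -106, 24 mm above its underside): push here, along the cassette's +y, with about 5 N. Pushed near either end of the plate (45 mm or more off the centre line) the cassette cocks and its shoes jam against the rails.
- home (a point): On the channel floor under the port (bench x 0, y +85, z 10 mm; bench axes). The cassette's origin lies here when it is fully home against the end stops.
- tray: Fixed open steel tray 210 (x) x 130 (y) x 30 mm high, walls and floor 5 mm; origin at its underside's centre, on the table, at one end of the bench. The cup stands in it, anywhere along its x; the stopper goes in the wider free end.
- cup: Loose steel cup standing in the tray, 44 mm across, 60 mm high; origin at its underside's centre. Leave alone.
- scale: Fixed low bench scale 206 x 146 x 52 mm at the other end of the bench from the tray; origin under its centre.
- bowl: Loose steel bowl 124 mm across, 55 mm high, on the scale; origin at its underside's centre. Leave alone.
- jar: Loose white jar 72 mm across, 120 mm high, beyond the bench; origin at its underside's centre. Leave alone.
- bottle: Loose clear bottle 64 mm across, 180 mm high, beyond the bench; origin at its underside's centre. Leave alone.
- weight: Loose steel test weight 48 mm across, 76 mm high with a knob, beyond the bench; origin at its underside's centre. Leave alone.
- scoop: Loose long spoon, 200 mm, lying on the table between robot and bench, along its x. Leave alone.
There are look-alikes about, which are no part of the job. Leave any yellow look-alike of the tray alone.

How it is judged:
By the outcome, as a careful person would: the job done as asked, in the order asked, and still so for the second after the job is handed in, with the robot touching nothing.
It also fails if it takes over 69 s, if anything falls off the work surface, if the arm or the gripper's body presses on something with over 40 N, if the wrist force passes 120 N, or if a joint passes its speed limit or range.

## Robot

A 6-joint arm with a two-finger parallel gripper is mounted at the origin on the work surface. World frame = base frame: x ahead of the robot, y to its left, z up, the work surface at z = 0. Lengths are in m, angles in degrees, forces in N, time in s.
With the tool pointing down it reaches from about 0.3 to 0.95 m from the base axis. Payload 3.1 kg.
Tool frame: the origin (TCP) lies at the very end of the fingers, on their centre line; the grasp point (between the pads) lies 19 mm behind it; z points along the fingers, y is the line along which they close (so a half turn about z gives the same grasp; the last joint's range is limited). The gripper opens to 85 mm and grips with 20 to 120 N. Pads are 22 mm wide; open, the fingers measure 114 mm over their backs; the gripper's body (76 mm by 85 mm) begins 54 mm behind the grasp point. The pads swing forward as they close: fully open they stand 13 mm farther back than shut.
Start: joints at [-77.103, 17.653, 93.61, -0, 68.738, -3.994], TCP at [0.182, -0.598, 0.231] pointing down, gripper open.
Joint ranges: [-175.34, 175.34], [-45.06, 112.39], [2.9, 150.54], [-68.45, 248.45], [3.09, 151.38], [-168.51, 168.51]. Speed limits (degrees/s): [159.86, 159.86, 180, 180, 180, 180].

## Interface

Orientations are given as a 3x3 rotation matrix whose columns are the frame's x, y, z axes.
In Python, from cell import state, get_image, get_calibration, job_done, recognise, tip_of gives the robot as it stands.
- The arm moves only by the shell command python3 -m pendant 'ROWS' [FORCE]. ROWS is JSON, a list of rows, each a list of 7 numbers: the opening, from 0 (shut) to 1 (fully open), then the shift along the tool's x, y, z in mm, then the turn, a rotation vector about the tool's x, y, z in rad. A call has 1 to 8 rows; each row is the pose to reach, as a shift and turn from the pose commanded when the call began, along the tool's axes at that moment; what a row does not reach only later rows make up. A row lasts 1/10 s, in which the tool goes at most 50 mm and 8.59 degrees, less where a joint would pass 70% of its speed; a pose out of reach is approached as far as the arm can. A call with a gripper value outside its range is refused whole. The fingers move at their own pace and stop on an object; FORCE is the grip in N (left out, the last holds). Time passes only in rows, so rows that repeat a pose let the fingers close. It gives the time, the measured TCP pose, the force, the opening and the grip force at its end, in the units of the state.
- state(): the state, without advancing time (a new reading comes with each control period).
- get_image(name): name is "scene" or "top"; returns the picture (400x640x3 uint8, red, green, blue); there is no depth.
- get_calibration(name): a dict with "vertical_fov" (degrees; the focal length in pixels is half the picture's height over the tangent of half this angle, whatever the lens; pixels are square), "cx", "cy" (the principal point, pixels), "distortion" ([k1, k2, p1, p2, k3] as OpenCV has them; the pictures are not rectified), "view" (4x4, takes a point from world to camera coordinates). Camera axes: x right, y up, looking along -z (the intrinsics and any distortion apply to the point x, -y, -z); pixel columns grow to the right and rows downward; lengths in m; the calibration is good to about 2 mm. A picture is of the moment at which its call begins. get_calibration takes no time and is no camera call.
- job_done(): hands the job in; it is judged then, once.
Trained networks look in the newest picture that a camera, given by its name, has taken for a name from the list of things; names that differ only in an ending like _2 or _b are one class to them, and where a whole thing is asked for, a point or a joint stands for the part that bears it (a point fixed in the world has none). Each returns a list of dicts, best first, with "score" (0 to 1); they miss things now and then, are a little off and sometimes report something else, mostly with a low value. They report only what shows in the picture. A call takes as long as a camera call. They do not tell look-alikes from the thing itself.
- recognise(camera, name): "bbox" ([left, top, right, bottom] in pixels, round what is visible of it).
- tip_of(camera, name): "xy" ([column, row] in pixels: a listed point, or the origin of a listed thing).
The state is a dict: "time_s": time; "joint_positions": joint angles; "qvel": joint speeds; "effort": joint torques, N m; "tcp_pos": TCP position; "tcp_rot": TCP orientation; "ft_force": force on the tool from outside, world axes, zero at the start; "wrist_torque": the same for the moment, N m; "opening": opening from 0.0 (shut) to 1.0 (fully open); "grasp_force": force on a finger pad.
Only numpy, scipy, OpenCV 4.12 (cv2) and the standard library are available. Lean on these libraries where they do the work, as an engineer would, in place of code of your own. Each camera call takes 0.05 s, during which the arm holds its last target. There are 200 camera calls.

## Working session

There is one attempt and no reset: what is moved stays moved. The work goes in short steps, Python scripts to look and compute and a shell command to move; the robot and the scene stay as the last step left them, time stands still between calls to the robot, and variables do not carry over. Pictures are saved under pics/ and viewed, at most 11 in all, crops included, and the job is handed in when it is done.

```bash
mkdir -p pics; cat > h.py <<'E'
import numpy as np, cv2
from cell import *
def cam(n):
    c=get_calibration(n); f=200/np.tan(np.radians(c["vertical_fov"])/2)
    K=np.array([[f,0,c["cx"]],[0,f,c["cy"]],[0,0,1.]]); V=np.array(c["view"]); return K,np.array(c["distortion"],float),V
def ray(n,uv):
    K,d,V=cam(n); p=cv2.undistortPoints(np.array([[uv]],float),K,d)[0,0]
    R=V[:3,:3]; o=-R.T@V[:3,3]; return o,R.T@np.array([p[0],-p[1],-1.])
def onz(n,uv,z):
    o,r=ray(n,uv); return o+r*(z-o[2])/r[2]
def tri(a,b):
    (o,r),(p,s)=ray("scene",a),ray("top",b)
    t=np.linalg.lstsq(np.c_[r,-s],p-o,rcond=None)[0]; A=o+r*t[0];B=p+s*t[1]; return (A+B)/2,np.linalg.norm(A-B)
def proj(n,P):
    K,d,V=cam(n); q=(V[:3,:3]@np.atleast_2d(P).T).T+V[:3,3]; q=q*[1,-1,-1]
    return cv2.projectPoints(q.reshape(-1,1,3),np.zeros(3),np.zeros(3),K,d)[0].reshape(-1,2)
def save(n,f,crop=None,s=1):
    im=get_image(n)[:,:,::-1]
    if crop: l,t,r,b=crop; im=im[t:b,l:r]
    cv2.imwrite("pics/"+f,cv2.resize(im,None,fx=s,fy=s,interpolation=cv2.INTER_CUBIC))
E
python3 - <<'E'
from h import *
for n in ("scene","top"):
    save(n,n+"0.png",None,1.25)
    for t in ["port","stopper","grip","cassette","push","home","tray","cup","scale","bowl","bench","jar"]:
        print(n,t,[(np.round(x["xy"]).tolist(),round(x["score"],2)) for x in tip_of(n,t)[:3]])
print(state()["tcp_rot"])
E
```

```text
scene port [([347.0, 204.0], 0.7)]
scene stopper [([346.0, 205.0], 0.21)]
scene grip [([350.0, 186.0], 0.77)]
scene cassette [([296.0, 226.0], 0.55)]
scene push [([256.0, 228.0], 0.72)]
scene home [([349.0, 229.0], 0.81)]
scene tray [([405.0, 162.0], 0.89), ([444.0, 221.0], 0.57)]
scene cup [([349.0, 185.0], 0.65), ([255.0, 226.0], 0.59), ([438.0, 211.0], 0.54)]
scene scale [([172.0, 232.0], 0.74), ([440.0, 216.0], 0.63), ([350.0, 186.0], 0.38)]
scene bowl [([166.0, 222.0], 0.97), ([235.0, 188.0], 0.46)]
scene bench [([312.0, 230.0], 0.71), ([256.0, 223.0], 0.66)]
scene jar [([403.0, 298.0], 0.76)]
top port [([292.0, 187.0], 0.89)]
top stopper [([295.0, 189.0], 0.91), ([292.0, 187.0], 0.38)]
top grip [([291.0, 187.0], 0.72), ([264.0, 115.0], 0.64)]
top cassette [([340.0, 191.0], 0.59), ([315.0, 117.0], 0.54), ([447.0, 207.0], 0.33)]
top push [([374.0, 193.0], 0.87), ([325.0, 191.0], 0.23)]
top home [([298.0, 188.0], 0.76), ([207.0, 203.0], 0.3)]
top tray [([207.0, 205.0], 0.92), ([210.0, 301.0], 0.74)]
top cup [([207.0, 212.0], 0.66), ([292.0, 187.0], 0.6), ([454.0, 197.0], 0.25)]
top scale [([447.0, 204.0], 0.93)]
top bowl [([453.0, 197.0], 0.89), ([362.0, 120.0], 0.27)]
top bench [([327.0, 193.0], 0.78)]
top jar [([266.0, 116.0], 0.63)]
[[ 9.56864366e-01  2.90534998e-01  9.41394152e-06]
 [ 2.90534998e-01 -9.56864366e-01 -9.51817539e-06]
 [ 6.24250212e-06  1.18426823e-05 -1.00000000e+00]]
```

View pics/scene0.png

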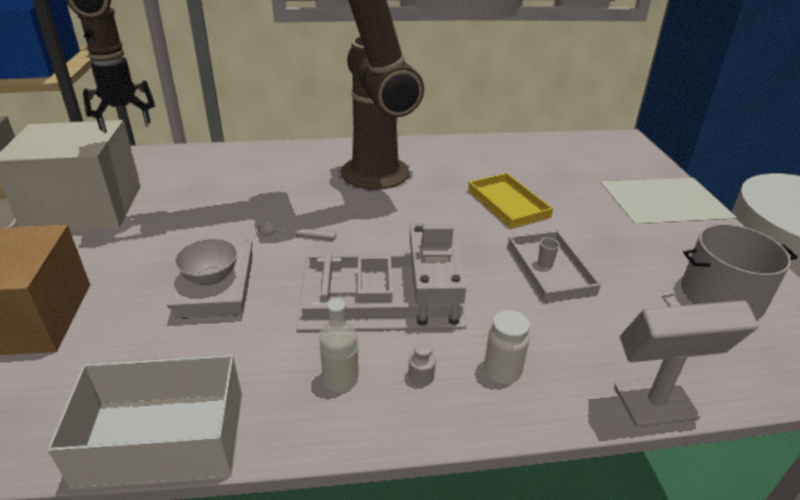

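View pics/top0.png

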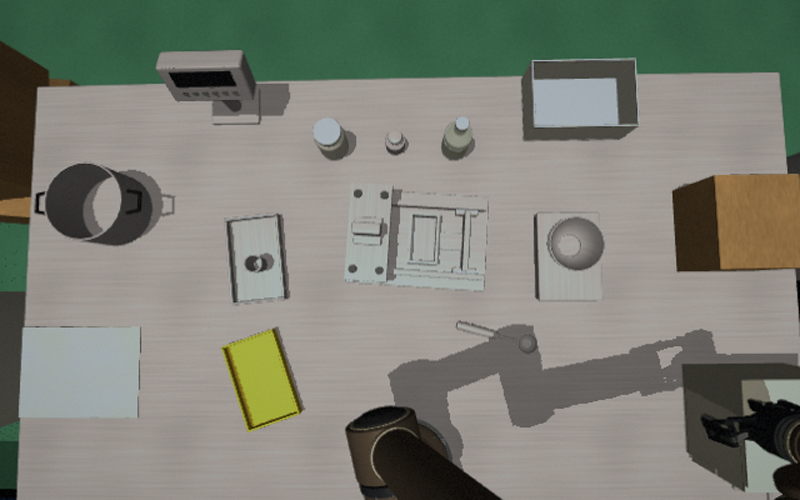

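The scene view shows the bench centred at about (305,230) native and the stopper's grip bar at (350,190). There is a steel tray with a cup at (440,212) and a yellow look-alike tray at (405,162). In the top view the steel tray is at (207,207) with its cup at (207,211), and the yellow one is at (209,303). The task says to leave the yellow tray alone, so the steel one is mine. I'll enlarge a crop to get the corners and confirm.

```bash
python3 - <<'E'
from h import *
save("top","c1.png",(170,140,400,245),3.4)
for a,b,t in [((347,204),(292,187),"port"),((350,186),(291,187),"grip"),((256,228),(374,193),"push"),((349,229),(298,188),"home")]: print(t,tri(a,b))
# tray
print(onz("top",(207,205),0),onz("scene",(444,221),0))
print("cup",onz("top",(207,212),.005),onz("scene",(438,211),.005))
for n in("top","scene"): print(recognise(n,"cup")[:3])
print(recognise("top","tray")[:2])
E
```

```text
port (array([0.53933664, 0.08172   , 0.09434847]), np.float64(0.010338539252309474))
grip (array([0.53368379, 0.08365877, 0.14671854]), np.float64(0.0027660312300559296))
push (array([ 0.52716342, -0.15725435,  0.0224403 ]), np.float64(0.007721197688399623))
home (array([0.54692041, 0.08011335, 0.01590117]), np.float64(0.009535914803303064))
[0.49885542 0.35837813 0.        ] [0.52203617 0.36301607 0.        ]
cup [0.47693968 0.35650501 0.005     ] [0.48195348 0.35842079 0.005     ]
[{'bbox': [193.9, 202.7, 211.2, 219.1], 'score': 0.58}]
[{'bbox': [433.3, 190.1, 448.9, 215.5], 'score': 0.61}]
[{'bbox': [180.0, 167.1, 230.6, 246.9], 'score': 0.95}, {'bbox': [176.1, 261.3, 241.8, 343.1], 'score': 0.76}]
```

View pics/c1.png

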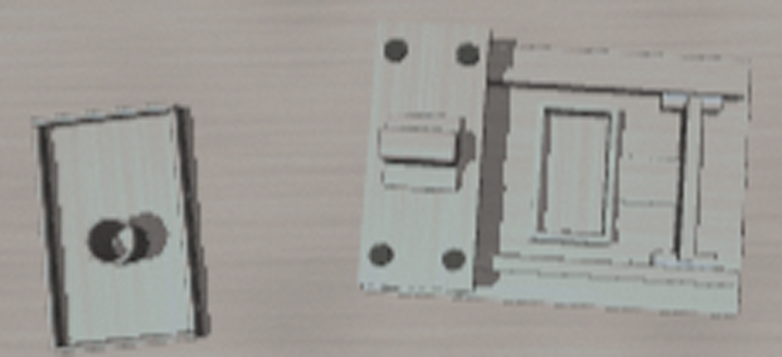

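The crop shows the block's top corners at about (376,24), (490,30), (360,290) and (476,290) in crop pixels. The grip bar's top is at (380..463,128..163). The grey tray spans (36..208,106..350), with the cup below its middle, so the free end is the upper one, farther from the robot. I'll fit the poses by least squares.

```bash
python3 - <<'E'
from h import *
from scipy.optimize import least_squares
cr=lambda p:np.array(p)/3.4+[170,140]-.35
def fit(obj,px,x0):
    obj=np.array(obj)/1000; px=cr(px)
    def w(q): c,s=np.cos(q[2]),np.sin(q[2]); return np.c_[obj[:,0]*c-obj[:,1]*s+q[0],obj[:,0]*s+obj[:,1]*c+q[1],obj[:,2]]
    r=least_squares(lambda q:(proj("top",w(q))-px).ravel(),x0,loss="soft_l1")
    print(np.round(r.x,4),"res px",np.round(r.fun.reshape(-1,2),1).tolist()); return r.x
b=fit([(110,132,105),(110,38,105),(-110,132,105),(-110,38,105),(12,115,175),(12,55,175),(-12,115,175),(-12,55,175),(115,-167,10),(-115,-167,10)],
 [(376,24),(490,30),(360,290),(476,290),(380,128),(463,131),(378,157),(462,163),(748,58),(738,315)],[.53,0,0])
s=np.array([-b[1]*0,0])
c,sn=np.cos(b[2]),np.sin(b[2])
for nm,y in(("port",85),("origin",0)): print(nm,b[:2]+[-sn*y/1000,c*y/1000])
t=fit([(105,65,30),(105,-65,30),(-105,65,30),(-105,-65,30)],[(36,122),(180,106),(58,350),(208,335)],[.5,.36,0])
# cup in tray frame
for P in (onz("top",cr((109,241)),.06),onz("top",cr((130,241)),.0)): 
    d=P[:2]-t[:2]; c2,s2=np.cos(t[2]),np.sin(t[2]); print("cup",P,"tray frame",c2*d[0]+s2*d[1],-s2*d[0]+c2*d[1])
# plate rear in top: check push
print("plate",onz("top",cr((702,180)),.058))
S=state();print(S["tcp_pos"],S["joint_positions"])
R=np.array(S["tcp_rot"])
g=b[:2]+[-sn*.085,c*.085]; 
d=np.r_[g,0.231]-S["tcp_pos"]; print("shift tool mm",R.T@d*1000, "yaw tool x now",np.degrees(np.arctan2(R[1,0],R[0,0])),"want",90+np.degrees(b[2]))
E
```

```text
[ 0.5365 -0.0084 -0.066 ] res px [[0.9, -0.4], [0.6, -0.6], [0.6, -0.8], [0.3, 1.1], [0.7, 0.1], [-0.8, 0.4], [0.8, 0.7], [-1.0, 0.1], [-7.5, -0.2], [-7.7, -0.4]]
port [0.54214259 0.0764132 ]
origin [ 0.53653965 -0.00840194]
[0.4921 0.3548 0.1176] res px [[0.1, -0.5], [0.0, -1.4], [0.5, 1.5], [-0.7, 0.4]]
cup [0.47844726 0.35470021 0.06      ] tray frame -0.013589946356945382 0.0014610193185130916
cup [0.48171093 0.35539619 0.        ] tray frame -0.01026714566277853 0.001769199559174144
plate [ 0.5249163  -0.15473564  0.058     ]
[ 0.1815811  -0.59804084  0.2312887 ] [-7.71012676e+01  1.76507063e+01  9.36106162e+01 -1.33055971e-04
  6.87380635e+01 -3.99434717e+00]
shift tool mm [ 5.40990571e+02 -5.40575658e+02  2.81428060e-01] yaw tool x now 16.89312777748565 want 86.22049418992208
```

The block and bar fit to within about 1 px. The 7.5 px residual is at the base plate's rear edge, which lies at y -185 and not the -167 I had assumed, so I'll correct that. The tray's free end is its +x end. First I'll move towards the bench.

```bash
python3 -m pendant '[[1,270,-270,-30,0,0,-0.6],[1,270,-270,-30,0,0,-0.6],[1,541,-541,-30,0,0,-1.21],[1,541,-541,-30,0,0,-1.21],[1,541,-541,-30,0,0,-1.21],[1,541,-541,-30,0,0,-1.21],[1,541,-541,-30,0,0,-1.21],[1,541,-541,-30,0,0,-1.21]]'
cat >> h.py <<'E'
def togo(p,yaw):
    S=state();R=np.array(S["tcp_rot"]);print("t",S["time_s"],"tcp",np.round(S["tcp_pos"],4),"F",np.round(S["ft_force"],1),"T",np.round(S["wrist_torque"],2))
    from scipy.spatial.transform import Rotation as Q
    c,s=np.cos(yaw),np.sin(yaw); W=np.array([[-s,c,0],[c,s,0],[0,0,-1.]])
    print("shift",np.round(R.T@(np.array(p)-S["tcp_pos"])*1000,1),"turn",np.round(Q.from_matrix(R.T@W).as_rotvec(),4))
E
python3 - <<'E'
from h import *
from scipy.optimize import least_squares
cr=lambda p:np.array(p)/3.4+[170,140]-.35
obj=np.array([(110,132,105),(110,38,105),(-110,132,105),(-110,38,105),(12,115,175),(12,55,175),(-12,115,175),(-12,55,175),(115,-185,10),(-115,-185,10)])/1000
px=cr([(376,24),(490,30),(360,290),(476,290),(380,128),(463,131),(378,157),(462,163),(748,58),(738,315)])
def w(q): c,s=np.cos(q[2]),np.sin(q[2]); return np.c_[obj[:,0]*c-obj[:,1]*s+q[0],obj[:,0]*s+obj[:,1]*c+q[1],obj[:,2]]
r=least_squares(lambda q:(proj("top",w(q))-px).ravel(),[.53,0,0],loss="soft_l1");q=r.x
print(q,r.fun.reshape(-1,2).round(1).tolist()); P=[q[0]-.085*np.sin(q[2]),q[1]+.085*np.cos(q[2])];print("port",P)
bar=w(q)[4:8]; print("bar in scene", proj("scene",bar).round(1).tolist())
bl=recognise("scene","grip")[:1];print(bl)
save("scene","s2.png",(300,160,420,270),5)
togo([*P,.261],q[2])
E
```

```text
time_s: 2.3
tcp_pos: [0.3705, -0.2439, 0.2496]
tcp_rot: [[0.07, 0.998, 0.001], [0.998, -0.07, -0.001], [-0.001, 0.001, -1.0]]
ft_force: [0.5, 0.4, 1.1]
opening: 1.003
grasp_force: 0.0
[ 0.53680701 -0.00825088 -0.06373397] [[0.8, -0.4], [0.5, -0.6], [0.7, -0.7], [0.3, 1.1], [0.7, 0.1], [-0.8, 0.4], [0.7, 0.7], [-1.1, 0.1], [-1.7, -0.1], [-1.7, -0.3]]
port [np.float64(0.5422207278112637), np.float64(0.07657654182317565)]
bar in scene [[361.7, 181.2], [337.4, 181.6], [360.4, 175.8], [336.5, 176.2]]
[{'bbox': [338.4, 173.6, 361.9, 208.4], 'score': 0.93}]
t 2.4 tcp [ 0.372  -0.2407  0.2495] F [-1.2 -0.5  0.5] T [-0.02  0.04  0.01]
shift [328.  148.7 -10.6] turn [ 0.0017 -0.0021 -0.003 ]
```

View pics/s2.png

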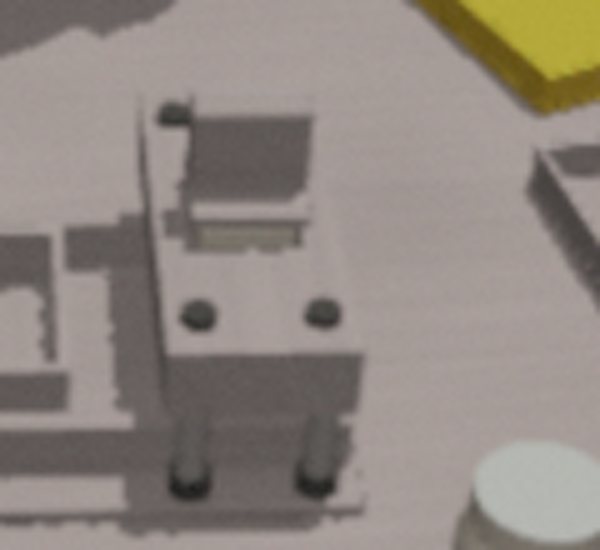

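The scene crop shows the bar's top front edge at native (338.4..362.6,183), the bar's back edge at row 179, and the block's front top edge at (333.4..372.6,230.6). I'll fit both cameras jointly while moving to just above the port.

```bash
python3 -m pendant '[[1,328,149,0,0,0,0],[1,328,149,0,0,0,0],[1,328,149,0,0,0,0],[1,328,149,0,0,0,0],[1,328,149,0,0,0,0],[1,328,149,0,0,0,0],[1,328,149,0,0,0,0],[1,328,149,0,0,0,0]]'
python3 - <<'E'
from h import *
from scipy.optimize import least_squares
cr=lambda p:np.array(p)/3.4+[170,140]-.35
O=np.array([(110,132,105),(110,38,105),(-110,132,105),(-110,38,105),(12,115,175),(12,55,175),(-12,115,175),(-12,55,175),(115,-185,10),(-115,-185,10)])/1000
px=cr([(376,24),(490,30),(360,290),(476,290),(380,128),(463,131),(378,157),(462,163),(748,58),(738,315)])
O2=np.array([(12,115,175),(12,55,175),(-12,55,175),(110,132,105),(110,38,105)])/1000
p2=np.array([(313,116),(192,116),(191,94),(363,353),(167,353)])/5+[300,160]-.4
def w(q,o): c,s=np.cos(q[2]),np.sin(q[2]); return np.c_[o[:,0]*c-o[:,1]*s+q[0],o[:,0]*s+o[:,1]*c+q[1],o[:,2]]
f=lambda q:np.r_[(proj("top",w(q,O))-px).ravel(),(proj("scene",w(q,O2))-p2).ravel()]
r=least_squares(f,[.53,0,0],loss="soft_l1");q=r.x
print(q,r.fun.reshape(-1,2).round(1)[10:].tolist()); P=[q[0]-.085*np.sin(q[2]),q[1]+.085*np.cos(q[2])];print("port",P)
r2=least_squares(lambda q:f(q)[20:],[.53,0,0]).x; print("scene only",r2,r2[0]-.085*np.sin(r2[2]),r2[1]+.085*np.cos(r2[2]))
togo([*P,.131],q[2])
E
```

```text
time_s: 3.2
tcp_pos: [0.5456, 0.0735, 0.2493]
tcp_rot: [[0.073, 0.997, 0.002], [0.997, -0.073, 0.002], [0.002, 0.002, -1.0]]
ft_force: [-0.7, -0.0, 0.0]
opening: 0.997
grasp_force: 0.0
[ 0.53764744 -0.00771144 -0.06675327] [[-0.2, -1.3], [-0.3, -1.0], [-1.0, -2.0], [0.2, -1.2], [-0.1, -0.3]]
port [np.float64(0.5433172592481263), np.float64(0.07709924686565524)]
scene only [ 0.54087308 -0.00699767 -0.08167024] 0.5478073344277438 0.07771900943251124
t 3.2 tcp [0.5456 0.0735 0.2493] F [-0.7 -0.   0. ] T [-0.    0.02  0.02]
shift [  3.2  -2.8 118.3] turn [ 0.0021 -0.0017 -0.0063]
```

```bash
python3 -m pendant '[[1,3,-2,0,0.002,-0.002,-0.006],[1,3,-2,40,0.002,-0.002,-0.006],[1,3,-2,80,0.002,-0.002,-0.006],[1,3,-2,115,0.002,-0.002,-0.006],[1,3,-2,116,0.002,-0.002,-0.006],[1,3,-2,116,0.002,-0.002,-0.006]]'; python3 - <<'E'
from h import *
togo([.5435,.0771,.133],-.066)
save("scene","s3.png",(280,140,420,250),5)
E
```

```text
time_s: 3.8
tcp_pos: [0.5407, 0.0717, 0.133]
tcp_rot: [[0.072, 0.997, -0.004], [0.997, -0.072, -0.002], [-0.003, -0.004, -1.0]]
ft_force: [1.0, -0.4, 0.3]
opening: 0.999
grasp_force: 0.0
t 3.8 tcp [0.5407 0.0717 0.133 ] F [ 1.  -0.4  0.3] T [ 0.02 -0.01 -0.02]
shift [ 5.6  2.5 -0.1] turn [-0.004   0.0027 -0.0059]
```

View pics/s3.png

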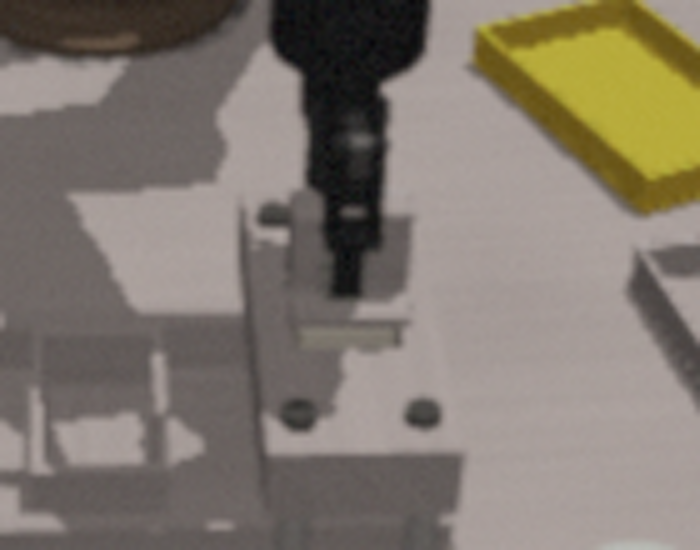

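The fingers straddle the bar, about 5 mm short along it (finger at crop column 345, bar centre at 353). I'll shift them and close gently.

```bash
python3 -m pendant '[[1,5,2.5,0,0,0,-0.006],[1,5,2.5,0,0,0,-0.006],[0,5,2.5,0,0,0,-0.006],[0,5,2.5,0,0,0,-0.006],[0,5,2.5,0,0,0,-0.006],[0,5,2.5,0,0,0,-0.006],[0,5,2.5,0,0,0,-0.006],[0,5,2.5,0,0,0,-0.006]]' 20; python3 - <<'E'
from h import *
togo([.5435,.0771,.133],-.066); print(state()["opening"])
E
```

```text
time_s: 4.65
tcp_pos: [0.5443, 0.0781, 0.1332]
tcp_rot: [[0.065, 0.998, -0.002], [0.998, -0.065, -0.002], [-0.002, -0.002, -1.0]]
ft_force: [0.3, -0.2, -0.2]
opening: 0.276
grasp_force: 22.0
t 4.65 tcp [0.5443 0.0781 0.1332] F [ 0.3 -0.2 -0.2] T [-0.01  0.06 -0.21]
shift [-1.  -0.8  0.2] turn [-0.0021  0.0018  0.0014]
0.27602568483846135
```

The bar is held centred (opening 0.276 × 85 mm = 23.5 mm, almost no side force). I'll tighten the grip, then do the first rocking swing about the port, which is 48 mm ahead of the TCP.

```bash
python3 -m pendant '[[0,0,0,0,0,0,0],[0,0,0,0,0,0,0],[0,0,0,0,0,0,0]]' 110; python3 -m pendant '[[0,0,3.9,-0.8,0.08,0,0],[0,0,8,-1.4,0.16,0,0],[0,0,4.1,-2.8,0.08,0,0],[0,0,0,-4,0,0,0]]'; python3 -c "
from h import *
togo([.5435,.0771,.133],-.066)"
```

```text
time_s: 4.95
tcp_pos: [0.5443, 0.0781, 0.1332]
tcp_rot: [[0.064, 0.998, -0.002], [0.998, -0.064, -0.002], [-0.002, -0.002, -1.0]]
ft_force: [0.5, 0.4, 2.2]
opening: 0.268
grasp_force: 108.6
time_s: 5.35
tcp_pos: [0.5439, 0.0781, 0.134]
tcp_rot: [[0.064, 0.998, -0.004], [0.998, -0.064, -0.002], [-0.002, -0.004, -1.0]]
ft_force: [3.0, -0.2, -8.9]
opening: 0.268
grasp_force: 109.8
t 5.35 tcp [0.5439 0.0781 0.134 ] F [ 3.  -0.2 -8.9] T [ 0.17  0.06 -0.06]
shift [-1.  -0.3  1. ] turn [-0.0043  0.0019  0.0015]
```

```bash
python3 -m pendant '[[0,0,-4,-0.8,-0.08,0,0],[0,0,-8.3,-1.4,-0.16,0,0]]'; python3 -c "
from h import *
togo([.5435,.0771,.133],-.066)"; python3 -m pendant '[[0,0,0,0,0,0,0]]';
```

```text
time_s: 5.55
tcp_pos: [0.5352, 0.0787, 0.1368]
tcp_rot: [[0.064, 0.985, 0.158], [0.998, -0.063, -0.012], [-0.002, 0.158, -0.987]]
ft_force: [4.4, 0.9, -6.7]
opening: 0.262
grasp_force: 109.9
t 5.55 tcp [0.5352 0.0787 0.1368] F [ 4.4  0.9 -6.7] T [ 0.21  0.56 -0.1 ]
shift [-1.1  7.7  5.1] turn [0.1587 0.0016 0.002 ]
time_s: 5.65
tcp_pos: [0.5343, 0.0788, 0.137]
tcp_rot: [[0.063, 0.985, 0.158], [0.998, -0.062, -0.012], [-0.002, 0.158, -0.987]]
ft_force: [5.1, 1.4, -13.2]
opening: 0.264
grasp_force: 109.5
```

Tilt tracks well and the pull stays under 14 N, so the block should stay seated. I'll continue with full swings, 8 mm per call.

```bash
python3 -m pendant '[[0,0,4.4,-0.8,0.08,0,0],[0,0,8.9,-1.3,0.16,0,0],[0,0,13.6,-1.4,0.24,0,0],[0,0,18.2,-1.1,0.32,0,0],[0,0,14,-3.3,0.24,0,0],[0,0,9.6,-5.2,0.16,0,0],[0,0,4.9,-6.8,0.08,0,0],[0,0,0,-8,0,0,0]]'; python3 -c "
from h import *
togo([.5435,.0771,.133],-.066)
save('scene','s4.png',(280,140,420,250),5)"
```

```text
time_s: 6.45
tcp_pos: [0.5341, 0.0787, 0.1448]
tcp_rot: [[0.064, 0.986, 0.156], [0.998, -0.063, -0.012], [-0.002, 0.156, -0.988]]
ft_force: [3.7, -0.3, -6.6]
opening: 0.266
grasp_force: 111.5
t 6.45 tcp [0.5341 0.0787 0.1448] F [ 3.7 -0.3 -6.6] T [ 0.14  0.58 -0.14]
shift [-1.   7.5 13.2] turn [0.1571 0.0017 0.0019]
```

View pics/s4.png

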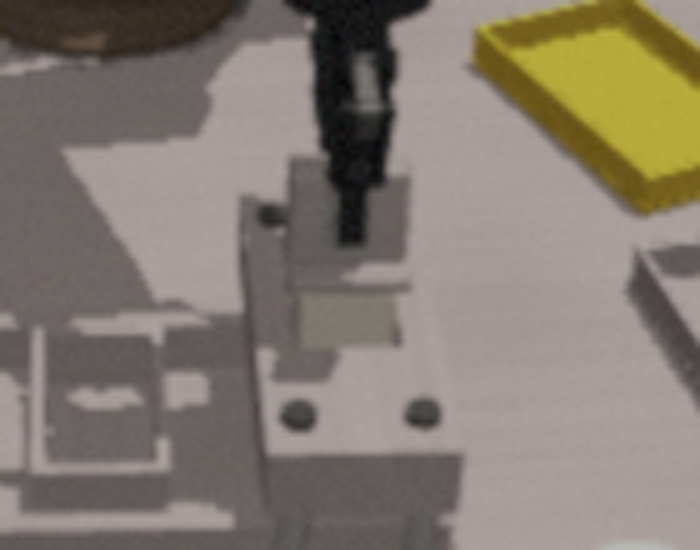

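The flange has risen with the white part showing below it, and the block's front edge is unchanged (row 453), so it is still seated. I'll keep rocking.

```bash
python3 -m pendant '[[0,0,5,-0.8,0.08,0,0],[0,0,10.2,-1.2,0.16,0,0],[0,0,15.5,-1.1,0.24,0,0],[0,0,20.8,-0.7,0.32,0,0],[0,0,15.9,-3.1,0.24,0,0],[0,0,10.8,-5.1,0.16,0,0],[0,0,5.5,-6.8,0.08,0,0],[0,0,0,-8,0,0,0]]'; python3 -m pendant '[[0,0,5.7,-0.8,0.08,0,0],[0,0,11.5,-1.1,0.16,0,0],[0,0,17.4,-0.9,0.24,0,0],[0,0,23.3,-0.2,0.32,0,0],[0,0,17.8,-2.8,0.24,0,0],[0,0,12.1,-5,0.16,0,0],[0,0,6.2,-6.8,0.08,0,0],[0,0,0,-8,0,0,0]]'; python3 -c "
from h import *
togo([.5435,.0771,.133],-.066)"
```

```text
time_s: 7.3
tcp_pos: [0.533, 0.0787, 0.1528]
tcp_rot: [[0.064, 0.986, 0.155], [0.998, -0.063, -0.012], [-0.002, 0.156, -0.988]]
ft_force: [3.2, 0.5, -6.8]
opening: 0.266
grasp_force: 111.8
time_s: 8.1
tcp_pos: [0.5318, 0.0788, 0.1599]
tcp_rot: [[0.064, 0.986, 0.156], [0.998, -0.063, -0.012], [-0.002, 0.156, -0.988]]
ft_force: [4.9, 0.2, -13.1]
opening: 0.27
grasp_force: 112.4
t 8.1 tcp [0.5318 0.0788 0.1599] F [  4.9   0.2 -13.1] T [ 0.07 -0.37 -0.15]
shift [-0.9  7.4 28.4] turn [0.1569 0.0018 0.002 ]
```

```bash
python3 -m pendant '[[0,0,6.3,-0.8,0.08,0,0],[0,0,12.7,-1,0.16,0,0],[0,0,19.3,-0.7,0.24,0,0],[0,0,25.8,0.2,0.32,0,0],[0,0,19.7,-2.6,0.24,0,0],[0,0,13.4,-4.9,0.16,0,0],[0,0,13.4,-4.9,0.16,0,0]]'; python3 -c "
from h import *
togo([.5435,.0771,.133],-.066)
save('scene','s5.png',(280,120,420,240),5)"
```

```text
time_s: 8.8
tcp_pos: [0.5438, 0.078, 0.1686]
tcp_rot: [[0.063, 0.998, -0.003], [0.998, -0.063, -0.002], [-0.002, -0.003, -1.0]]
ft_force: [0.3, 0.2, -3.2]
opening: 0.269
grasp_force: 115.2
t 8.8 tcp [0.5438 0.078  0.1686] F [ 0.3  0.2 -3.2] T [-0.04  0.03  0.02]
shift [-0.8 -0.1 35.6] turn [-0.0033  0.0025  0.0032]
```

View pics/s5.png

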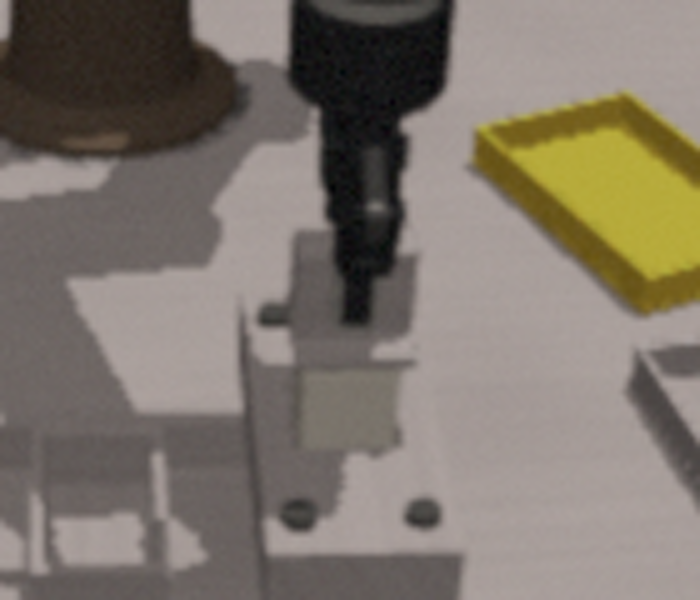

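The stopper is free: only about 3 N, its own weight. I'll draw it straight up slowly, then carry it over the steel tray.

```bash
python3 -m pendant '[[0,0,0,-6,0,0,0],[0,0,0,-12,0,0,0],[0,0,0,-18,0,0,0],[0,0,0,-28,0,0,0],[0,0,0,-40,0,0,0],[0,0,0,-55,0,0,0],[0,0,0,-68,0,0,0],[0,0,0,-75,0,0,0]]' && python3 -m pendant '[[0,20,-1,0,0,0,0],[0,55,-3,0,0,0,-0.03],[0,95,-4,0,0,0,-0.06],[0,135,-6,0,0,0,-0.09],[0,175,-8,0,0,0,-0.12],[0,215,-10,0,0,0,-0.15],[0,255,-12,0,0,0,-0.18],[0,283,-13,0,0,0,-0.18]]'; python3 -m pendant '[[0,0,0,0,0,0,0],[0,0,0,0,0,0,0]]' >/dev/null; python3 -c "
from h import *
togo([.5487,.3615,.105],.1176)
save('top','t1.png',(160,150,330,270),4.5)
save('scene','s6.png',(360,120,520,250),4.5)"
```

```text
time_s: 9.65
tcp_pos: [0.5461, 0.0784, 0.2468]
tcp_rot: [[0.064, 0.998, 0.002], [0.998, -0.064, -0.002], [-0.001, 0.002, -1.0]]
ft_force: [0.3, -0.2, -3.6]
opening: 0.27
grasp_force: 115.2
time_s: 10.45
tcp_pos: [0.5495, 0.3643, 0.2438]
tcp_rot: [[-0.118, 0.993, -0.002], [0.993, 0.118, -0.001], [-0.001, -0.002, -1.0]]
ft_force: [0.2, 0.2, -2.6]
opening: 0.268
grasp_force: 115.3
t 10.65 tcp [0.5496 0.3618 0.2434] F [-0.7  0.6 -2.2] T [-0.05  0.03 -0.02]
shift [  0.2  -0.5 138.4] turn [-0.0031  0.0027  0.0001]
```

View pics/s6.png

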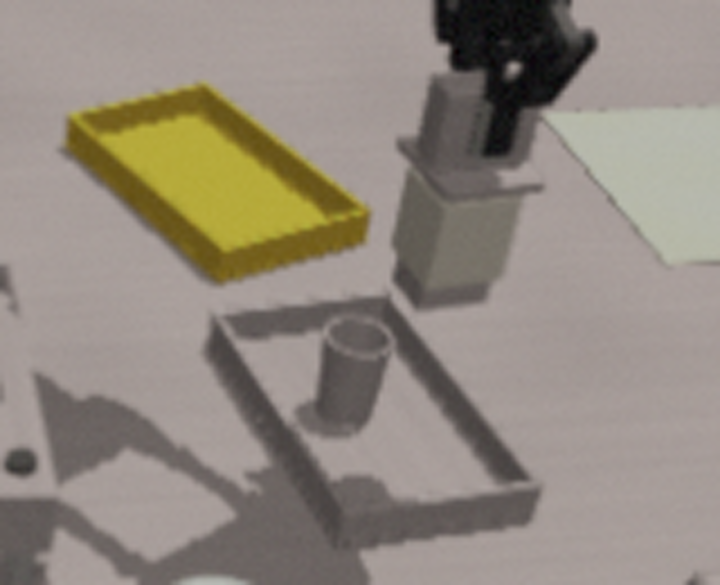

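The stopper hangs upright and clear, and the steel tray has the cup at crop (350,380) with its wider free end towards the camera. I'll cross-check the tray position in this view before lowering.

```bash
python3 -c "
from h import *
c,s=np.cos(.1176),np.sin(.1176)
def W(x,y,z): return [.4921+x*c-y*s,.3548+x*s+y*c,z]
for nm,p in {'rim++':W(.105,.065,.03),'rim+-':W(.105,-.065,.03),'rim--':W(-.105,-.065,.03),'rim-+':W(-.105,.065,.03),'cuptop':W(-.012,.0015,.065),'place':W(.057,0,.005)}.items(): print(nm,((proj('scene',p)[0]-[360,120])*4.5).round())
"
```

```text
rim++ [535. 478.]
rim+- [337. 510.]
rim-- [198. 307.]
rim-+ [375. 284.]
cuptop [361. 332.]
place [392. 476.]
```

The rims agree within about 2 px (roughly 4 mm), so the spot has margin on all sides. I'll lower it.

```bash
python3 -m pendant '[[0,0,0,30,-0.003,0.003,0],[0,0,0,65,-0.003,0.003,0],[0,0,0,95,-0.003,0.003,0],[0,0,0,115,-0.003,0.003,0],[0,0,0,127,-0.003,0.003,0],[0,0,0,132,-0.003,0.003,0],[0,0,0,135,-0.003,0.003,0],[0,0,0,135,-0.003,0.003,0]]' ; python3 -m pendant '[[0,0,0,1,0,0,0],[0,0,0,2,0,0,0],[0,0,0,3,0,0,0],[0,0,0,4,0,0,0],[0,0,0,4,0,0,0]]'
```

```text
time_s: 11.55
tcp_pos: [0.5506, 0.3614, 0.1097]
tcp_rot: [[-0.115, 0.993, 0.002], [0.993, 0.115, 0.002], [0.002, 0.002, -1.0]]
ft_force: [-0.6, -0.2, -2.7]
opening: 0.269
grasp_force: 115.5
time_s: 12.05
tcp_pos: [0.5496, 0.3612, 0.1045]
tcp_rot: [[-0.116, 0.993, 0.0], [0.993, 0.116, 0.001], [0.001, 0.0, -1.0]]
ft_force: [0.1, 0.1, -3.5]
opening: 0.267
grasp_force: 115.5
```

```bash
python3 -m pendant '[[0,0,0,0.7,0,0,0],[0,0,0,1.4,0,0,0],[0,0,0,1.8,0,0,0],[0,0,0,1.8,0,0,0]]'
```

```text
time_s: 12.45
tcp_pos: [0.5498, 0.3614, 0.1034]
tcp_rot: [[-0.116, 0.993, 0.001], [0.993, 0.116, 0.002], [0.002, 0.001, -1.0]]
ft_force: [-2.3, -0.6, 0.3]
opening: 0.271
grasp_force: 115.9
```

The weight has gone onto the tray floor (z force about 0). I'll release gently and withdraw upward.

```bash
python3 -m pendant '[[0,0,0,0.3,0,0,0],[0,0,0,0.3,0,0,0]]' 20; python3 -m pendant '[[0.4,0,0,0,0,0,0],[0.5,0,0,0,0,0,0],[0.7,0,0,0,0,0,0],[1,0,0,0,0,0,0],[1,0,0,0,0,0,0],[1,0,0,0,0,0,0],[1,0,0,-10,0,0,0],[1,0,0,-40,0,0,0]]'; python3 -m pendant '[[1,0,0,-40,0,0,0],[1,0,0,-80,0,0,0],[1,0,0,-110,0,0,0]]'; python3 -c "
from h import *
save('scene','s7.png',(240,120,520,290),2.8)
print(tip_of('top','push')[:1],tip_of('scene','push')[:1])
"
```

```text
time_s: 12.65
tcp_pos: [0.5498, 0.3614, 0.1033]
tcp_rot: [[-0.116, 0.993, 0.001], [0.993, 0.116, 0.002], [0.002, 0.001, -1.0]]
ft_force: [-3.1, -0.2, 3.9]
opening: 0.265
grasp_force: 116.1
time_s: 13.45
tcp_pos: [0.5471, 0.3596, 0.1396]
tcp_rot: [[-0.116, 0.993, -0.006], [0.993, 0.116, -0.002], [-0.002, -0.007, -1.0]]
ft_force: [-0.9, 0.1, -1.4]
opening: 1.003
grasp_force: 0.0
time_s: 13.75
tcp_pos: [0.5506, 0.3616, 0.2566]
tcp_rot: [[-0.116, 0.993, 0.004], [0.993, 0.116, 0.004], [0.003, 0.005, -1.0]]
ft_force: [-0.1, -0.6, 0.0]
opening: 0.998
grasp_force: 0.0
[{'xy': [374.6, 193.1], 'score': 0.63}] [{'xy': [257.5, 229.4], 'score': 0.89}]
```

View pics/s7.png

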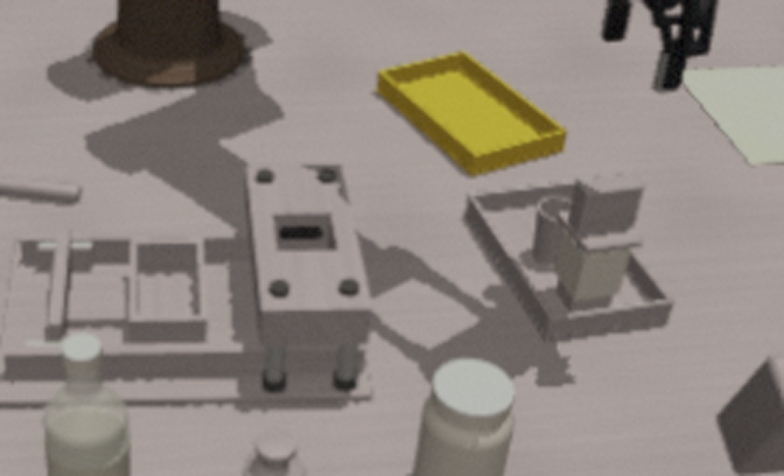

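The stopper stands upright beside the cup, clear of the walls, and the block is seated with its port open. Next I'll go behind the cassette's cross plate, whose rear face is at bench y of about -148 mm, with the fingers shut.

```bash
python3 -c "
from h import *
togo([.525,-.190,.257],-.066)"
```

```text
t 13.9 tcp [0.5516 0.3622 0.2572] F [-0.3 -0.5 -1.1] T [-0.02 -0.03  0.  ]
shift [-545.4  -90.4   -3.1] turn [ 0.0077 -0.0053  0.182 ]
```

```bash
python3 -m pendant '[[0,-40,-6,0,0,0,0.02],[0,-90,-15,0,0,0,0.05],[0,-140,-23,0,0,0,0.08],[0,-190,-31,0,0,0,0.1],[0,-240,-40,0,0,0,0.12],[0,-290,-48,0,0,0,0.14],[0,-340,-56,0,0,0,0.16],[0,-390,-65,0,0,0,0.18]]'>/dev/null; python3 -m pendant '[[0,-40,-6,0,0,0,0],[0,-80,-10,0,0,0,0],[0,-120,-12,0,0,0,0],[0,-150,2,0,0,0,0],[0,-150,2,0,0,0,0],[0,-150,2,0,0,0,0]]'; python3 -c "
from h import *
togo([.525,-.188,.027],-.066)
print(tip_of('scene','push')[:1])"
```

```text
time_s: 15.3
tcp_pos: [0.5219, -0.1789, 0.2501]
tcp_rot: [[0.066, 0.998, -0.002], [0.998, -0.066, 0.003], [0.003, -0.003, -1.0]]
ft_force: [0.3, 1.1, 0.3]
opening: 0.001
grasp_force: 0.0
t 15.3 tcp [ 0.5219 -0.1789  0.2501] F [0.3 1.1 0.3] T [ 0.03 -0.01 -0.01]
shift [ -9.6   4.3 223.1] turn [-0.0026 -0.0031  0.0002]
[{'xy': [257.5, 229.4], 'score': 0.89}]
```

```bash
python3 -m pendant '[[0,-9.5,4,20,0,0,0],[0,-9.5,4,60,0,0,0],[0,-9.5,4,105,0,0,0],[0,-9.5,4,150,0,0,0],[0,-9.5,4,185,0,0,0],[0,-9.5,4,208,0,0,0],[0,-9.5,4,219,0,0,0],[0,-9.5,4,222,0,0,0]]'; python3 -m pendant '[[0,0,0,0,0,0,0],[0,0,0,0,0,0,0]]'; python3 -c "
from h import *
togo([.525,-.188,.027],-.066)
save('top','t2.png',(270,130,420,245),5)"
```

```text
time_s: 16.15
tcp_pos: [0.5252, -0.1865, 0.0282]
tcp_rot: [[0.063, 0.998, -0.003], [0.998, -0.063, 0.003], [0.003, -0.003, -1.0]]
ft_force: [-0.2, 0.4, -0.2]
opening: 0.0
grasp_force: 0.0
time_s: 16.35
tcp_pos: [0.5279, -0.1885, 0.0313]
tcp_rot: [[0.064, 0.998, 0.003], [0.998, -0.064, 0.0], [0.001, 0.003, -1.0]]
ft_force: [1.2, -0.7, -0.4]
opening: 0.0
grasp_force: 0.0
t 16.35 tcp [ 0.5279 -0.1885  0.0313] F [ 1.2 -0.7 -0.4] T [-0.    0.02 -0.  ]
shift [ 0.3 -2.9  4.3] turn [ 0.0033 -0.0005  0.0024]
```

View pics/t2.png

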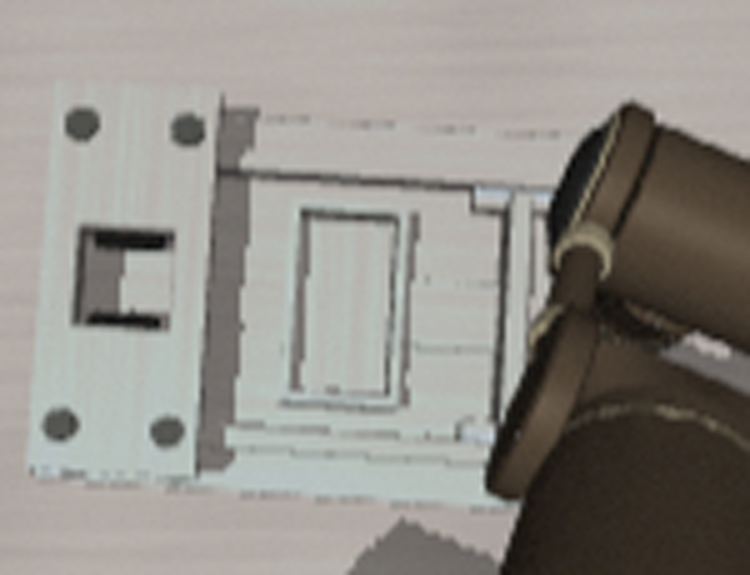

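The port and channel are clear, and the cassette trough is at crop (345,305) with the fingers behind the plate. I'll start pushing along +y.

```bash
python3 -m pendant '[[0,8,0,0,0,0,0],[0,14,0,0,0,0,0],[0,20,0,0,0,0,0],[0,26,0,0,0,0,0],[0,32,0,0,0,0,0],[0,38,0,0,0,0,0],[0,45,0,0,0,0,0],[0,53,0,0,0,0,0]]';python3 -m pendant '[[0,8,0,0,0,0,0],[0,16,0,0,0,0,0],[0,24,0,0,0,0,0],[0,32,0,0,0,0,0],[0,40,0,0,0,0,0]]'
```

```text
time_s: 17.2
tcp_pos: [0.5302, -0.1352, 0.03]
tcp_rot: [[0.064, 0.998, 0.001], [0.998, -0.064, 0.001], [0.001, 0.001, -1.0]]
ft_force: [-0.3, -3.0, 1.5]
opening: -0.002
grasp_force: 1.7
time_s: 17.7
tcp_pos: [0.5328, -0.0948, 0.03]
tcp_rot: [[0.064, 0.998, 0.001], [0.998, -0.064, 0.001], [0.001, 0.001, -1.0]]
ft_force: [0.5, -4.5, 2.1]
opening: 0.002
grasp_force: 2.0
```

```bash
python3 -m pendant '[[0,7,0,0,0,0,0],[0,14,0,0,0,0,0],[0,21,0,0,0,0,0],[0,27,0,0,0,0,0],[0,32,0,0,0,0,0],[0,36,0,0,0,0,0],[0,39,0,0,0,0,0],[0,42,0,0,0,0,0]]';python3 -m pendant '[[0,2,0,0,0,0,0],[0,4,0,0,0,0,0],[0,6,0,0,0,0,0]]'
```

```text
time_s: 18.5
tcp_pos: [0.5361, -0.0542, 0.0301]
tcp_rot: [[0.063, 0.998, 0.003], [0.998, -0.063, -0.001], [-0.0, 0.003, -1.0]]
ft_force: [3.7, -7.0, -0.5]
opening: 0.002
grasp_force: 3.6
time_s: 18.8
tcp_pos: [0.5366, -0.0484, 0.0302]
tcp_rot: [[0.063, 0.998, 0.003], [0.998, -0.063, -0.001], [-0.0, 0.003, -1.0]]
ft_force: [2.3, -7.4, 0.8]
opening: 0.001
grasp_force: 3.7
```

```bash
python3 -m pendant '[[0,2,0,0,0,0,0],[0,4,0,0,0,0,0],[0,5,0,0,0,0,0]]';python3 -m pendant '[[0,1,0,0,0,0,0],[0,2,0,0,0,0,0],[0,3,0,0,0,0,0]]'
```

```text
time_s: 19.1
tcp_pos: [0.537, -0.0434, 0.0302]
tcp_rot: [[0.063, 0.998, 0.003], [0.998, -0.063, -0.001], [-0.001, 0.003, -1.0]]
ft_force: [3.8, -7.7, -0.7]
opening: 0.002
grasp_force: 3.8
time_s: 19.4
tcp_pos: [0.5371, -0.0417, 0.0303]
tcp_rot: [[0.061, 0.998, 0.003], [0.998, -0.061, -0.003], [-0.003, 0.003, -1.0]]
ft_force: [2.3, -14.6, -0.1]
opening: 0.0
grasp_force: 7.0
```

```bash
python3 -m pendant '[[0,1,0,0,0,0,0],[0,1.5,0,0,0,0,0],[0,1.5,0,0,0,0,0]]'
```

```text
time_s: 19.7
tcp_pos: [0.5371, -0.0417, 0.0303]
tcp_rot: [[0.061, 0.998, 0.003], [0.998, -0.061, -0.005], [-0.005, 0.003, -1.0]]
ft_force: [1.9, -16.2, 0.3]
opening: -0.004
grasp_force: 8.1
```

It hits a solid stop at the expected spot: TCP at bench y -34 mm, 13 mm (half a finger) behind the plate's home position of -21. I'll back off and lift clear.

```bash
python3 -m pendant '[[0,-10,0,0,0,0,0],[0,-25,0,0,0,0,0],[0,-40,0,0,0,0,0],[0,-40,0,0,0,0,0],[0,-40,0,-40,0,0,0],[0,-40,0,-90,0,0,0],[0,-40,0,-140,0,0,0],[0,-40,0,-190,0,0,0]]'; python3 -m pendant '[[0,-50,0,0,0,0,0],[0,-100,0,0,0,0,0],[0,-150,-50,0,0,0,0],[0,-200,-100,0,0,0,0],[0,-250,-150,0,0,0,0],[0,-250,-150,0,0,0,0]]'; python3 - <<'E'
from h import *
save("top","t3.png",(170,130,430,250),3)
yaw=-.0655; o=np.array([.5375,-.0077])
for n in("top","scene"):
    r=tip_of(n,"push")[0]; P=onz(n,r["xy"],.034)[:2]-o; c,s=np.cos(yaw),np.sin(yaw)
    print(n,r,"bench",c*P[0]+s*P[1],-s*P[0]+c*P[1])
E
```

```text
time_s: 20.5
tcp_pos: [0.5326, -0.0775, 0.2213]
tcp_rot: [[0.064, 0.998, -0.001], [0.998, -0.064, 0.003], [0.003, -0.001, -1.0]]
ft_force: [0.9, -0.7, -0.1]
opening: 0.001
grasp_force: 0.0
time_s: 21.1
tcp_pos: [0.3752, -0.3103, 0.2192]
tcp_rot: [[0.064, 0.998, 0.0], [0.998, -0.064, 0.003], [0.003, 0.0, -1.0]]
ft_force: [0.1, -1.5, 1.0]
opening: -0.004
grasp_force: 0.0
top {'xy': [330.6, 189.1], 'score': 0.76} bench 0.0030015842337003783 -0.0152723295486843
scene {'xy': [257.5, 229.4], 'score': 0.89} bench 0.01839578553983655 -0.14807842638366736
```

View pics/t3.png

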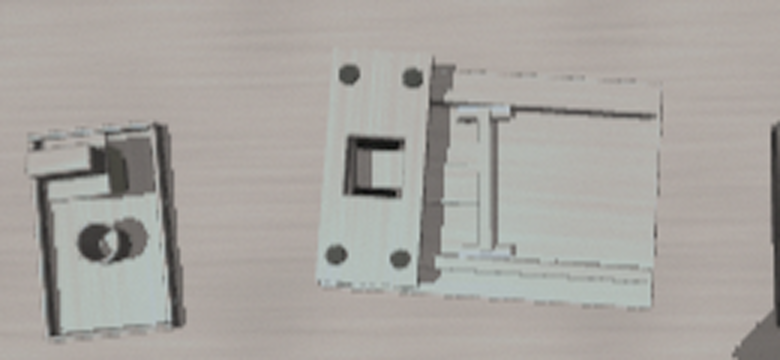

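The cassette sits square under the port, the stopper is upright beside the cup, and the arm is clear. One last numeric check of the plate's rear edge, then I'll hand in.

```bash
python3 - <<'E'
from h import *
P=onz("top",(335.4,189.8),.058)[:2]-[.5375,-.0077]; c,s=np.cos(-.0655),np.sin(-.0655); y=-s*P[0]+c*P[1]
print("rear face bench y",y)
r=tip_of("top","cup")[:1];print(r)
if -.027<y<-.015: print(job_done())
E
```

```text
rear face bench y -0.02907551128374038
[{'xy': [207.5, 211.1], 'score': 0.7}]
```

```bash
python3 - <<'E'
from h import *
im=get_image("top").mean(2); c,s=np.cos(-.0655),np.sin(-.0655)
W=lambda x,y,z:[.5375+x*c-y*s,-.0077+x*s+y*c,z]
for y in (-21,-9,5): print(y,proj("top",W(0.0,y/1e3,.058)).round(1), proj("top",W(.0,y/1e3,.01)).round(1))
for (a,b) in ((110,38),(-110,38)): print("block",proj("top",W(a/1e3,b/1e3,.105)).round(1))
print("plate-end shoe rear/front, rails", [proj("top",W(.07,y/1e3,.058)).round(1).tolist() for y in(-21,-9)])
for v in (180,186,190,196): print(v,im[v,305:345].round().astype(int).tolist())
E
```

```text
-21 [[332.6 189.3]] [[332.3 191.1]]
-9 [[328.5 189.1]] [[328.4 190.9]]
5 [[323.7 188.8]] [[323.8 190.6]]
block [[314.1 147.6]]
block [[309.7 225.7]]
plate-end shoe rear/front, rails [[[333.9, 165.6]], [[329.8, 165.4]]]
180 [174, 181, 178, 175, 179, 180, 168, 89, 111, 111, 110, 111, 109, 112, 177, 180, 180, 180, 180, 180, 179, 179, 180, 181, 181, 181, 181, 182, 149, 115, 112, 178, 182, 183, 180, 179, 180, 180, 181, 180]
186 [181, 180, 178, 177, 180, 179, 119, 106, 111, 113, 112, 113, 111, 178, 181, 180, 181, 181, 180, 180, 179, 180, 179, 177, 180, 181, 182, 182, 147, 112, 111, 178, 181, 180, 180, 180, 182, 181, 181, 179]
190 [182, 180, 177, 178, 183, 180, 106, 114, 114, 115, 114, 114, 113, 180, 183, 184, 184, 184, 182, 181, 182, 183, 181, 182, 154, 181, 182, 182, 149, 113, 108, 178, 179, 179, 179, 178, 179, 177, 179, 178]
196 [183, 181, 179, 182, 183, 149, 90, 113, 115, 116, 115, 113, 156, 183, 185, 184, 184, 183, 184, 183, 183, 185, 181, 183, 153, 182, 183, 184, 150, 113, 112, 177, 178, 179, 181, 178, 180, 180, 178, 179]
```

```bash
python3 - <<'E'
import cv2
im=cv2.imread("pics/t3.png")[40:300,310:530]; cv2.imwrite("pics/t4.png",cv2.resize(im,None,fx=2.3,fy=2.3,interpolation=cv2.INTER_NEAREST))
E
```

```text
(no output)
```

The plate's edges show at columns 329 and 333, against predicted home positions of 328.5 and 332.6. The dark band at 334–335 is only the plate's shadow, so the cassette is home.

```bash
python3 -c "
from cell import *
print(job_done())"
```

```text
the job is handed in; nothing more can be done
None
```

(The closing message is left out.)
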